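# Loupe over the flagged stamp

## Task

Two brass stamps lie on the inspection board, one on a red base (flagged for inspection) and one on a green base (already passed). Pick up the loupe by its handle and hold it level, centred over the red-based stamp, with its lens at the height of the orange collar on the post behind that same stamp. Keep the loupe fairly level all the way, leave the stamps, the collars and everything else on the table undisturbed, and finish while still holding the loupe there, steady and free in the air: do not put it down or let go.

Things in the scene. Friction and masses are not known exactly. Their poses are not given: they have to be found in the camera images.
- loupe: Loupe lying flat, about 0.11 kg: dark steel rim 64 mm across, 16 mm tall, glass lens, straight dark wooden bar handle. Origin: centre of the rim's underside. x points from handle to lens, z up through the lens (vertical when level). Handle 14 mm wide (y), 20 mm tall from the underside up, from x = -48 to -148 mm; centre of mass near x = -72 mm, a good grip at x = -80 mm.
- lens (a point): Centre of the loupe's lens, on the rim's axis, 8 mm above the rim's underside (in the loupe's frame: 0, 0, +8 mm).
- board: Pale wooden inspection board, fixed, 160 x 250 mm (own x, y), on feet, its top 26 mm above the table. Two round black rubber bays, 60 mm across, 2 mm high, at x = -30, y = +70 and -70 mm; behind each, at x = +52 mm, an 8 mm post, its ball top 163 mm above the table, with an orange collar. Origin: under its centre, at table height; x away from the robot, y to its left, turned by the board's yaw.
- bay_left (a point): Centre of the top of the left bay (board y = +70 mm), 28 mm above the table.
- bay_right (a point): Centre of the top of the right bay (board y = -70 mm), 28 mm above the table.
- focus_left (a point): Focal height mark of the left bay: the centre of the orange collar (20 mm across, 14 mm tall, white line round its middle) on the post behind that bay. The two collars are set independently, differently at each start (about 94 to 136 mm above the table). It is clamped and must not be shifted.
- focus_right (a point): Focal height mark of the right bay: as the left one, on the post behind the right bay.
- stamp_red: Brass stamp (round, 32 mm across) on a red painted square base 44 x 44 x 8 mm, 19 mm tall with its ornament; lies loose in one of the two bays. Origin: centre of the underside.
- stamp_green: The same stamp on a green painted base, in the other bay. Origin: centre of the underside.
- weight_block_small: Bystander: square brass weight with a knob, 50 x 50 x 42 mm. Origin: centre of the underside.
- clip_a: Bystander: black fold-back clip, 74 x 32 x 24 mm. Origin: centre of the underside.
- eraser_tube: Bystander: pale spotted eraser stick, 13 x 64 x 12 mm. Origin: centre of the underside.
- reel_red: Bystander: wooden reel of red thread, 35 mm across, 44 mm tall. Origin: centre of the underside.
- reel_natural: Bystander: wooden reel of pale thread, 35 mm across, 44 mm tall. Origin: centre of the underside.
- scale_bar: Bystander: grey metal scale bar lying flat, 30 x 114 x 7 mm. Origin: centre of the underside.
Things that resemble listed ones, but are neither listed nor needed, are in the scene too. Of the things that look like the stamp_green, the smallest one is meant.

How it is judged:
By the outcome, as a careful person would: the job done as asked, in the order asked, and still so for the second after the job is handed in, while the arm keeps its last pose, push and grip.
It also fails if it takes over 48 s, if anything falls off the work surface, if the arm or the gripper's body presses on something with over 40 N, if the wrist force passes 120 N, or if a joint passes its speed limit or range.

## Robot

A 7-joint arm with a two-finger parallel gripper is mounted at the origin on a cart in front of the work surface, level with it; the furniture and walls round the work are solid. World frame = base frame: x ahead of the robot, y to its left, z up, the work surface at z = 0. Lengths are in m, angles in rad, forces in N, time in s.
With the tool pointing down it reaches from about 0.4 to 0.925 m from the base axis. Payload 4.1 kg.
Tool frame: the origin (TCP) lies on the centre line of the jaws, within the pads' length; the fingertips stand arm.tip_extent ahead of it and the grasp point (between the pads) lies 5 mm behind it (arm.tip_extent is the distance from the TCP to the fingertips, in m); z points along the fingers, y is the line along which they close (so a half turn about z gives the same grasp; the last joint's range is limited). The gripper opens to 85 mm and grips with 20 to 120 N. Pads are 22 mm wide; open, the fingers measure 114 mm over their backs; the gripper's body (76 mm by 85 mm) begins 54 mm behind the grasp point. The pads swing forward as they close: fully open they stand 13 mm farther back than shut.
Start: joints at [-1.399, 0.398, 0.045, 1.537, -0.019, 1.207, -0.051], TCP at [0.174, 0.626, 0.224] pointing down, gripper open.
Joint ranges: [-2.82, 2.82], [-0.49, 2.23], [-1.37, 1.46], [0, 2.46], [-1.36, 4.5], [0.23, 2], [-2.94, 2.94]. Speed limits (rad/s): [2.57, 2.57, 3.14, 3.14, 3.14, 3.14, 3.14].

## Interface

Orientations are given as a unit quaternion [w, x, y, z].
In Python, from rig import arm, cams gives the robot as it stands.
- The arm moves only by the tool servo_tool, never from a script. Its argument "moves" is a list that holds one entry, the list of rows, each a list of 7 numbers: the turn, a rotation vector about the tool's x, y, z in rad, then the shift along the tool's x, y, z in mm, then the opening in per cent of the stroke, from 0 (shut) to 100 (fully open). In form: [[[wx, wy, wz, dx, dy, dz, fingers], ...]]. A call has 1 to 5 rows; each row shifts and turns the commanded pose from where the row before left it, along the tool's axes as they then stand; what a row does not reach is not made up. A row lasts 1/10 s, in which the tool goes at most 50 mm and 8.59 degrees, less where a joint would pass 70% of its speed; a pose out of reach is approached as far as the arm can. A call is refused whole if a number of a shift passes 50 or a number of a turn 0.15, either way. A call with a gripper value outside its range is refused whole. The fingers move at their own pace and stop on an object; "newtons" is the grip in N (left out, the last holds). Time passes only in rows, so rows that do not move let the fingers close. It gives the time, the measured TCP pose, the force, the opening and the grip force at its end, in the units of the state.
- arm.sense(): the state, without advancing time (a new reading comes with each control period).
- cams.get_image(name): name is "scene" or "top"; returns (picture, depth): 480x640x3 uint8, blue, green, red; 480x640 float32, m along the optical axis (not along the pixel's ray), 0 where there is no reading.
- cams.camera_model(name): a dict with "fx", "fy", "cx", "cy" (pixels), "D" ([k1, k2, p1, p2, k3] as OpenCV has them; the pictures are not rectified), "rvec" (rotation vector, rad) and "tvec" (3), from world to camera coordinates, as OpenCV has them. Camera axes: x right, y down, z forward; pixel columns grow to the right and rows downward; lengths in m; the calibration is good to about 2 mm. A picture is of the moment at which its call begins. camera_model takes no time and is no camera call.
- arm.job_done(): hands the job in; it is judged then, once.
The state is a dict: "t": time; "qpos": joint angles; "joint_velocities": joint speeds; "tau": joint torques, N m; "tool_pos": TCP position; "eef_rot": TCP orientation; "force": force on the tool from outside, world axes, zero at the start; "wrist_torque": the same for the moment, N m; "grip_width": finger opening in m; "grip_force": force on a finger pad.
Only numpy, scipy, OpenCV 4.12 (cv2) and the standard library are available. Lean on these libraries where they do the work, as an engineer would, in place of code of your own. Each camera call takes 0.05 s, during which the arm holds its last target. There are 200 camera calls.

## Working session

There is one attempt and no reset: what is moved stays moved. The work goes in short steps, Python scripts to look and compute and a tool call to move; the robot and the scene stay as the last step left them, time stands still between calls to the robot, and variables do not carry over. Pictures are saved under pics/ and viewed, at most 10 in all, crops included, and the job is handed in when it is done.

Besides the shell and the picture viewer there is one more tool, called after "Call:" as name(argument=value, ...) on one line, values as JSON. servo_tool: Moves the arm, as the interface text tells. Its arguments: {"type":"object","properties":{"moves":{"type":"array","items":{"type":"array","items":{"type":"array","items":{"type":"number"}}}},"newtons":{"type":"number"}},"required":["moves"]}

```bash
mkdir -p pics; ls; cat > h.py <<'E'
import numpy as np, cv2
from rig import arm, cams
def snap(n):
    im,d=cams.get_image(n); np.savez('%s.npz'%n,im=im,d=d); return im,d
def load(n):
    z=np.load('%s.npz'%n); return z['im'],z['d']
def ray(n,uv):
    m=cams.camera_model(n);K=np.array([[m['fx'],0,m['cx']],[0,m['fy'],m['cy']],[0,0,1]])
    p=cv2.undistortPoints(np.array(uv,float).reshape(-1,1,2),K,np.array(m['D'],float)).reshape(-1,2)
    R=cv2.Rodrigues(np.array(m['rvec'],float))[0];t=np.array(m['tvec'],float).ravel()
    d=np.c_[p,np.ones(len(p))]@R; return -R.T@t,d   # depth z -> C+z*d
def onz(n,uv,z):
    C,d=ray(n,uv); return C+d*((z-C[2])/d[:,2])[:,None]
def byd(n,uv,dep):
    C,d=ray(n,uv); return C+d*np.array(dep).reshape(-1,1)
E
python3 - <<'E'
from h import *
for n in('scene','top'):
    im,d=snap(n); cv2.imwrite('pics/%s0.png'%n,im); print(n,ray(n,[[320,240]]))
s=arm.sense();print(s['tool_pos'],s['eef_rot'],s['t'],arm.tip_extent,s['grip_width'])
E
```

```text
pics
scene (array([-0.47062577, -0.74020513,  1.18073132]), array([[ 0.64429116,  0.36796387, -0.6705897 ]]))
top (array([ 0.37810613, -0.10262799,  1.38054343]), array([[ 0.13161385,  0.00614772, -0.99136723]]))
[0.17370543 0.62576514 0.22326118] [-3.59165483e-05  1.34909299e-01  9.90857557e-01 -8.83796654e-04] 0.1 0.014 0.08540826070405087
```

View pics/scene0.png

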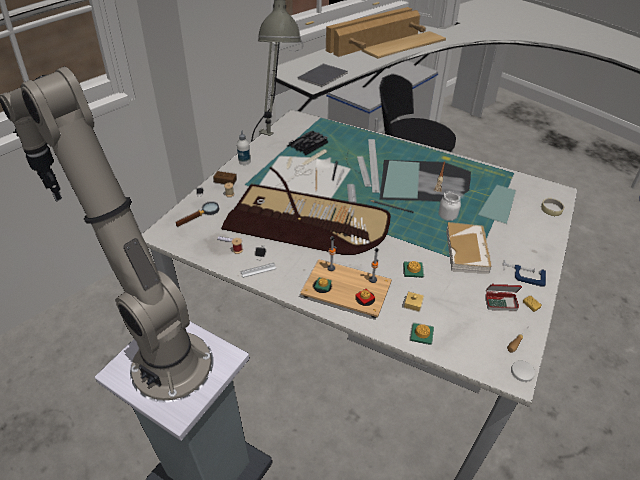

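View pics/top0.png

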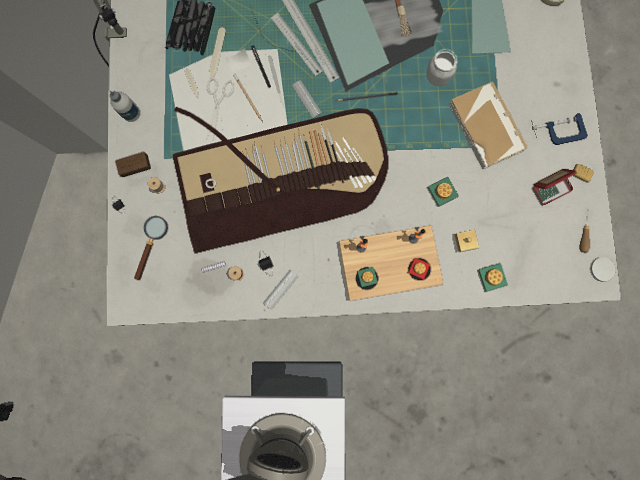

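The scene view shows the board at (345,288), the loupe at (197,213) and the parked arm on the left. In the top view the loupe is at (155,228) with its handle running to (138,278), and the board is at (390,262). Green-stamp look-alikes: (367,277) on the board, with larger ones at (443,190) and (493,277) off it. The only red one is at (419,269), in the right bay.

```bash
cat > m.py <<'E'
from h import *
def cent(mask,box):
    x0,y0,x1,y1=box; m=np.zeros_like(mask); m[y0:y1,x0:x1]=mask[y0:y1,x0:x1]
    n,l,s,c=cv2.connectedComponentsWithStats(m.astype(np.uint8)); 
    return [(s[i].tolist(),c[i].round(1).tolist()) for i in range(1,n) if s[i][4]>5], l
E
python3 - <<'E'
from m import *
for n,rb,ob in(('top',(395,250,445,295),(335,225,440,258)),('scene',(345,280,385,312),(320,235,390,285))):
    im,d=load(n); h=cv2.cvtColor(im,cv2.COLOR_BGR2HSV); H,S,V=[h[...,i].astype(int) for i in range(3)]
    red=((H<6)|(H>172))&(S>170)&(V>70)
    print(n,'red',cent(red,rb)[0])
    org=(H>=4)&(H<16)&(S>190)&(V>120)
    print(n,'org',cent(org,ob)[0])
    for c in cent(red,rb)[0]: print(onz(n,[[c[0][0]+c[0][2]/2-.5,c[0][1]+c[0][3]/2-.5]],.036))
im,d=load('top')
g=cv2.cvtColor(im,cv2.COLOR_BGR2HSV).astype(int)
# board corners
b=(g[...,0]>8)&(g[...,0]<24)&(g[...,1]>70)&(g[...,2]>150)
m=np.zeros(b.shape,np.uint8);m[220:305,330:448]=b[220:305,330:448]
r=cv2.minAreaRect(cv2.findNonZero(m));bx=cv2.boxPoints(r);print('board',onz('top',bx,.026).round(4), onz('top',[r[0]],.026))
# loupe: rough
P=onz('top',[[155,228],[138,278],[149,240]],.01);print('loupe',P)
a=cv2.resize(im[205:290,120:185],None,fx=6,fy=6,interpolation=cv2.INTER_CUBIC)[:510]
c=cv2.resize(load('scene')[0][225:325,295:395],None,fx=4,fy=4,interpolation=cv2.INTER_CUBIC)
o=np.zeros((510,800,3),np.uint8);o[:510,:390]=a;o[:400,400:800]=c;cv2.imwrite('pics/crop1.png',o)
E
```

```text
top red [([409, 258, 21, 21, 163], [418.4, 268.6])]
top org []
[[ 0.48366744 -0.35144562  0.036     ]]
scene red [([356, 292, 19, 12, 76], [364.9, 297.8])]
scene org [([330, 248, 6, 5, 15], [332.6, 250.3]), ([372, 262, 6, 4, 14], [374.8, 263.8])]
[[ 0.47688751 -0.36024292  0.036     ]]
board [[ 0.5566 -0.144   0.026 ]
 [ 0.6003 -0.3912  0.026 ]
 [ 0.4427 -0.4142  0.026 ]
 [ 0.4002 -0.1706  0.026 ]] [[ 0.49936302 -0.27973172  0.026     ]]
loupe [[0.592153   0.35241948 0.01      ]
 [0.45670429 0.39271773 0.01      ]
 [0.55936527 0.36739795 0.01      ]]
```

View pics/crop1.png

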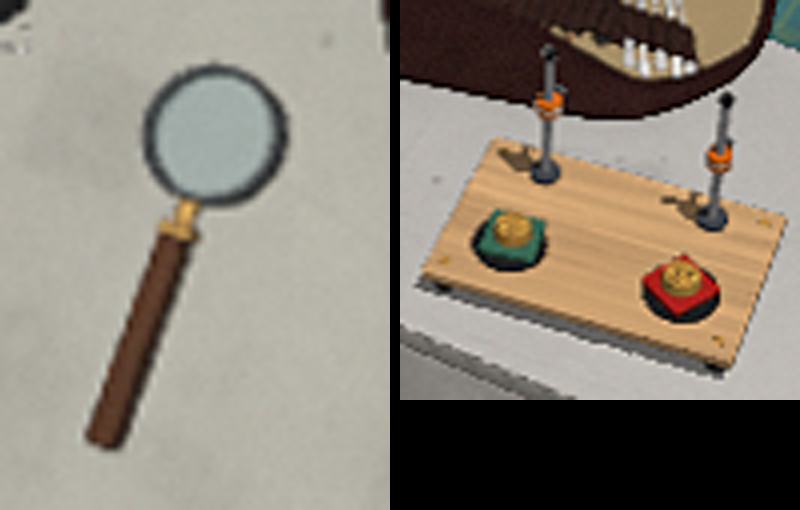

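The crop shows the loupe (rim centre at about (155.6,227), brown bar handle to (137.5,279)). The red-based stamp is in the board's right bay, with an orange collar on the post behind it at scene pixel (375,264). The smaller green stamp is in the left bay.

```bash
python3 - <<'E'
from m import *
im,d=load('top');g=cv2.cvtColor(im,cv2.COLOR_BGR2HSV).astype(int)
br=((g[...,0]<14)|(g[...,0]>170))&(g[...,1]>90)&(g[...,2]<150)
st,l=cent(br,(125,236,165,290)); print(st)
k=max(st,key=lambda s:s[0][4]); pts=np.argwhere(l==1+[s for s in st].index(k))[:,::-1] if len(st)==1 else np.argwhere(l>0)[:,::-1]
W=onz('top',pts,.017)[:,:2]; c=W.mean(0); a=np.linalg.svd(W-c)[2][0]; a*=np.sign(a[0]); 
p=(W-c)@a; print('handle c',c,'axis',a,np.degrees(np.arctan2(a[1],a[0])),'extent',p.min(),p.max())
dark=(im.max(2)<95); roi=np.zeros(dark.shape,np.uint8); roi[210:243,140:172]=dark[210:243,140:172]
cn=max(cv2.findContours(roi,cv2.RETR_EXTERNAL,cv2.CHAIN_APPROX_NONE)[0],key=len)
e=cv2.fitEllipse(cn);print('rim',e); R=onz('top',[e[0]],.010)[0];print(R, 'px mm',np.linalg.norm(onz('top',[[156,228]],.01)-onz('top',[[157,228]],.01)))
print('mid from end', c+a*(p.min()+.148)) 
# collar
for n in('scene',):
    im,d=load(n); f=im.astype(float); w=np.clip(f[...,2]-f[...,0]-110,0,None); 
    for box in((366,254,384,275),(324,240,342,260)):
        x0,y0,x1,y1=box; s=w[y0:y1,x0:x1]; yy,xx=np.mgrid[y0:y1,x0:x1]; u=(s*xx).sum()/s.sum();v=(s*yy).sum()/s.sum()
        print('collar',u,v, d[int(round(v)),int(round(u))])
        C,r=ray(n,[[u,v]]); r=r[0]
        ps=np.array([.5625,-.3399]) if x0>350 else np.array([.5625-.14*.17,-.3399+.14*.986])
        t=((ps-C[:2])@r[:2])/(r[:2]@r[:2]); print(C+t*r, 'miss',ps-(C+t*r)[:2], byd(n,[[u,v]],[d[int(round(v)),int(round(u))]]))
m=cams.camera_model('scene');K=np.array([[m['fx'],0,m['cx']],[0,m['fy'],m['cy']],[0,0,1]])
print(cv2.projectPoints(np.array([[.5625,-.3399,z] for z in(.026,.094,.136,.160)]),np.array(m['rvec']),np.array(m['tvec']),K,np.array(m['D']))[0].reshape(-1,2))
a=cv2.resize(im[235:295,345:405],None,fx=10,fy=10,interpolation=cv2.INTER_NEAREST); cv2.imwrite('pics/post.png',a)
E
```

```text
[([135, 244, 16, 36, 195], [142.5, 261.6])]
handle c [0.50033785 0.38009526] axis [ 0.95326301 -0.30214174] -17.58628656093087 extent -0.047532115424554794 0.04811964089274239
rim ((155.3849334716797, 227.19923400878906), (21.77262306213379, 22.59467315673828), 58.101924896240234)
[0.59434699 0.35146089 0.01      ] px mm 0.0027500723039381924
mid from end [0.59611017 0.34973972]
collar 375.0041450777202 263.69637305699484 1.5257938
[ 0.5644435  -0.34499003  0.09812523] miss [-0.0019435   0.00509003] [[ 0.5578527  -0.34750656  0.10501872]]
collar 332.47675675675674 250.20216216216215 1.5603572
[ 0.54175668 -0.20767096  0.10564145] miss [-0.00305668  0.00581096] [[ 0.53663767 -0.21036367  0.11107754]]
[[371.22965552 279.64940828]
 [373.11745914 264.42214757]
 [374.33288067 254.54944713]
 [375.04502804 248.73929437]]
```

View pics/post.png

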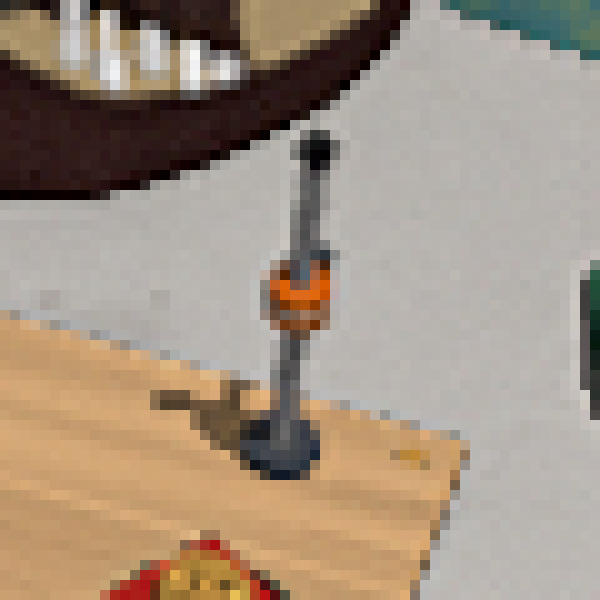

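Collar at about 96-98 mm by ray/post geometry (allowed 94-136). The loupe pose is consistent between rim and handle, with yaw -17.5°. Approaching.

Call:
servo_tool(moves=[[[0,0,0.036,-40,-15,0,60],[0,0,0,-45,-17,0,60],[0,0,0,-45,-17,0,60],[0,0,0,-45,-17,0,60],[0,0,0,-45,-17,0,60]]])

```text
t: 0.6
tool_pos: [0.3606, 0.4804, 0.2239]
eef_rot: [-0.0, 0.153, 0.988, -0.0]
force: [0.2, 1.0, -0.3]
grip_width: 0.0514
grip_force: 0.0
```

```bash
cat > go.py <<'E'
import sys
from h import *
from scipy.spatial.transform import Rotation as Ro
# args: x y z yaw(deg of loupe x axis; tool x = -loupe x)
x,y,z,yaw=map(float,sys.argv[1:5]); s=arm.sense(); q=s['eef_rot']
R=Ro.from_quat([q[1],q[2],q[3],q[0]]); a=np.radians(yaw)
T=np.array([[-np.cos(a),-np.sin(a),0],[-np.sin(a),np.cos(a),0],[0,0,-1]]).T
X=np.array([-np.cos(a),-np.sin(a),0]);Z=np.array([0,0,-1.]);Y=np.cross(Z,X);T=np.c_[X,Y,Z]
print('t',s['t'],'pos',np.round(s['tool_pos'],4),'shift mm',(1e3*R.inv().apply(np.array([x,y,z])-s['tool_pos'])).round(1),'turn',(R.inv()*Ro.from_matrix(T)).as_rotvec().round(4),'F',np.round(s['force'],1),'w',s['grip_width'],'g',s['grip_force'])
E
python3 go.py .518 .375 .06 -17.5
```

```text
t 0.6 pos [0.3606 0.4804 0.2239] shift mm [-181.9  -52.9  163.9] turn [-0.0005 -0.0002 -0.0011] F [ 0.2  1.  -0.3] w 0.05137423781947236 g 0.0
```

Call:
servo_tool(moves=[[[0,0,0,-45,-13,20,60],[0,0,0,-45,-13,35,60],[0,0,0,-45,-13,40,60],[0,0,0,-47,-14,40,60],[0,0,0,0,0,28,60]]])

```text
t: 1.1
tool_pos: [0.5005, 0.3846, 0.0808]
eef_rot: [0.002, 0.158, 0.988, -0.002]
force: [0.6, 0.1, 0.2]
grip_width: 0.0512
grip_force: 0.0
```

```bash
python3 go.py .518 .375 .018 -17.5; python3 - <<'E'
from h import *
t,d=snap('top'); s,d2=snap('scene')
o=np.hstack([cv2.resize(t[205:290,110:190],None,fx=5,fy=5,interpolation=cv2.INTER_CUBIC),cv2.resize(s[165:250,160:240],None,fx=5,fy=5,interpolation=cv2.INTER_CUBIC)])
cv2.imwrite('pics/ap.png',o)
E
```

```text
t 1.1 pos [0.5005 0.3846 0.0808] shift mm [-19.4  -3.5  62.9] turn [-0.0031  0.0045 -0.011 ] F [0.6 0.1 0.2] w 0.05119295423301277 g 0.0
```

View pics/ap.png

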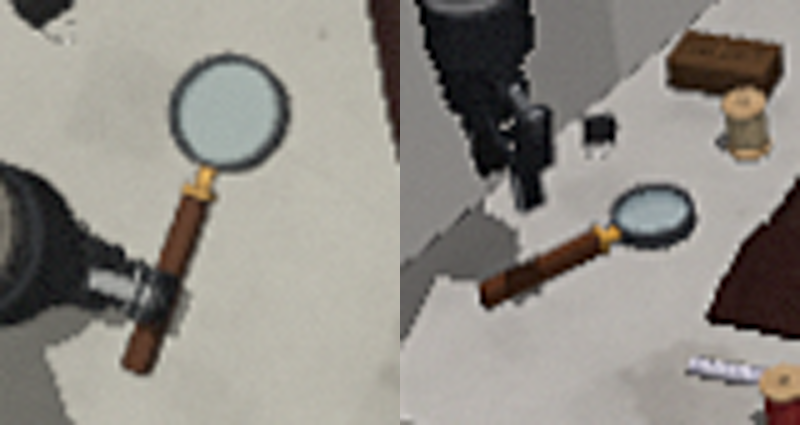

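The picture shows the open gripper above the handle, with one finger on each side of it.

Call:
servo_tool(moves=[[[0,0,0,0,0,0,60],[0,0,0,0,0,0,60]]])

```text
t: 1.4
tool_pos: [0.4946, 0.3937, 0.0844]
eef_rot: [0.001, 0.152, 0.988, 0.001]
force: [0.1, -0.9, -0.2]
grip_width: 0.0513
grip_force: 0.0
```

```bash
python3 go.py .518 .375 .018 -17.5
```

```text
t 1.4 pos [0.4946 0.3937 0.0844] shift mm [-27.8 -11.   66.4] turn [0.0031 0.0008 0.0011] F [ 0.1 -0.9 -0.2] w 0.05127236739401754 g 0.0
```

Call:
servo_tool(moves=[[[0,0,0,-28,-11,15,60],[0,0,0,0,0,20,60],[0,0,0,0,0,15,60],[0,0,0,0,0,0,60],[0,0,0,0,0,0,60]]])

```text
t: 1.9
tool_pos: [0.5175, 0.3741, 0.0333]
eef_rot: [-0.0, 0.152, 0.988, 0.001]
force: [0.3, -0.0, 0.4]
grip_width: 0.0513
grip_force: 0.0
```

```bash
python3 go.py .518 .375 .018 -17.5
```

```text
t 1.9 pos [0.5175 0.3741 0.0333] shift mm [-0.3  1.  15.3] turn [ 0.0013 -0.0002  0.0008] F [ 0.3 -0.   0.4] w 0.05133270104854226 g 0.0
```

Call:
servo_tool(moves=[[[0,0,0,0,0,8,60],[0,0,0,0,0,7,60],[0,0,0,0,0,0,45],[0,0,0,0,0,0,30],[0,0,0,0,0,0,20]]], newtons=40)

```text
t: 2.4
tool_pos: [0.5183, 0.3726, 0.0178]
eef_rot: [0.0, 0.153, 0.988, 0.0]
force: [1.2, 0.8, 0.1]
grip_width: 0.0171
grip_force: 0.0
```

Call:
servo_tool(moves=[[[0,0,0,0,0,0,10],[0,0,0,0,0,0,5],[0,0,0,0,0,0,0],[0,0,0,0,0,0,0],[0,0,0,0,0,0,0]]])

```text
t: 2.9
tool_pos: [0.5181, 0.3725, 0.0176]
eef_rot: [0.0, 0.153, 0.988, 0.0]
force: [0.3, -0.3, -0.2]
grip_width: -0.0002
grip_force: 0.0
```

Shut to 0 width: the handle was missed. Looking.

```bash
python3 - <<'E'
from h import *
t,d=snap('top'); s,d2=snap('scene')
o=np.hstack([cv2.resize(t[205:290,110:190],None,fx=5,fy=5,interpolation=cv2.INTER_CUBIC),cv2.resize(s[165:250,160:240],None,fx=5,fy=5,interpolation=cv2.INTER_CUBIC)])
cv2.imwrite('pics/ap2.png',o)
print(arm.sense())
m=cams.camera_model
for n in('top','scene'):
    c=m(n);K=np.array([[c['fx'],0,c['cx']],[0,c['fy'],c['cy']],[0,0,1]]);print(n,cv2.projectPoints(np.array([[.5181,.3725,.0037]]),np.array(c['rvec']),np.array(c['tvec']),K,np.array(c['D']))[0])
E
```

```text
{'t': 3.0, 'qpos': array([-0.81437312,  0.59817331,  0.16868859,  1.74430408, -0.13099695,
        0.80993658,  0.68004847]), 'joint_velocities': array([ 0.0004671 ,  0.00069702,  0.0011778 , -0.00171533,  0.00099668,
        0.00011865,  0.00065763]), 'tau': array([ 2.73403995e-03, -5.10735548e+01,  3.80855352e+00, -1.95604652e+01,
        8.96553247e-03,  8.39708991e-04, -4.51732177e-06]), 'tool_pos': array([0.51814654, 0.37252443, 0.0176016 ]), 'eef_rot': array([1.61297697e-05, 1.52789968e-01, 9.88258682e-01, 6.07752954e-05]), 'force': array([0.03716356, 0.25261562, 0.33623229]), 'wrist_torque': array([-0.01497376,  0.00488698, -0.0012711 ]), 'grip_force': 0.0, 'grip_width': 6.246521831738444e-05}
top [[[147.22397712 255.44400454]]]
scene [[[191.7197901  217.70067065]]]
```

View pics/ap2.png

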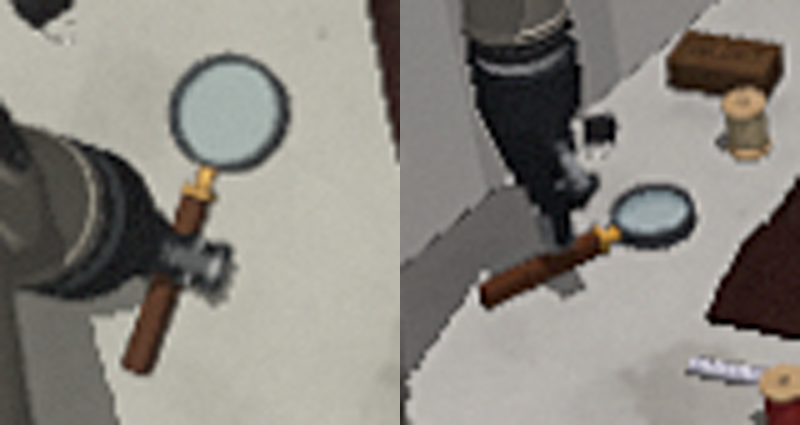

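```bash
python3 - <<'E'
from h import *
for n,uvs in(('top',[[153,258],[151,257],[149,256],[155,262],[145,258],[138,277],[146,248],[130,270],[150,290],[156,228]]),('scene',[[193,213],[190,205],[194,222],[186,216],[200,212],[180,222],[200,230],[190,195]])):
    im,d=load(n)
    for u,v in uvs: print(n,u,v,im[v,u],byd(n,[[u,v]],[d[v,u]])[0].round(3), onz(n,[[u,v]],0)[0].round(3))
E
```

```text
top 153 258 [150 152 152] [0.5   0.319 0.117] [0.512 0.358 0.   ]
top 151 257 [102 101 102] [0.502 0.323 0.12 ] [0.514 0.363 0.   ]
top 149 256 [92 94 93] [ 0.378 -0.103  1.381] [0.517 0.369 0.   ]
top 155 262 [121 129 130] [ 0.501  0.353 -0.003] [0.501 0.352 0.   ]
top 145 258 [46 44 43] [0.504 0.351 0.082] [0.512 0.38  0.   ]
top 138 277 [40 56 86] [0.459 0.39  0.018] [0.46  0.396 0.   ]
top 146 248 [43 61 94] [0.536 0.371 0.02 ] [0.539 0.378 0.   ]
top 130 270 [170 180 184] [0.479 0.419 0.   ] [0.479 0.419 0.   ]
top 150 290 [166 177 180] [ 0.425  0.362 -0.   ] [0.425 0.362 0.   ]
top 156 228 [171 175 164] [0.592 0.348 0.014] [0.594 0.353 0.   ]
scene 193 213 [33 31 26] [0.521 0.364 0.028] [0.545 0.39  0.   ]
scene 190 205 [21 18 17] [0.51  0.359 0.074] [0.576 0.433 0.   ]
scene 194 222 [89 91 93] [ 0.509  0.355 -0.003] [0.507 0.352 0.   ]
scene 186 216 [67 71 82] [0.507 0.389 0.013] [0.518 0.401 0.   ]
scene 200 212 [ 54 128 176] [0.547 0.354 0.019] [0.563 0.372 0.   ]
scene 180 222 [25 40 69] [0.468 0.383 0.014] [0.48  0.397 0.   ]
scene 200 230 [172 176 179] [ 0.486  0.306 -0.003] [0.484 0.303 0.   ]
scene 190 195 [33 27 26] [0.498 0.336 0.136] [0.624 0.476 0.   ]
```

```bash
python3 - <<'E'
from h import *
im,d=load('scene')
for v in range(206,224):
    print(v,*[(lambda p,c:'%3d,%3d,%3d(%d/%d/%d)'%(*(1e3*p),*c))(byd('scene',[[u,v]],[d[v,u]])[0],im[v,u]) for u in (188,190,192,194,196)])
cv2.imwrite('pics/sc.png',cv2.resize(im[190:235,165:225],None,fx=13,fy=13,interpolation=cv2.INTER_NEAREST))
E
```

```text
206 509,370, 65(12/11/6) 506,356, 72(19/19/14) 490,327, 96(24/18/22) 496,324, 93(10/7/7) 583,409,  0(53/52/53)
207 501,362, 69(30/26/25) 499,349, 75(22/17/17) 495,334, 84(18/18/15) 576,414, -2(110/113/116) 580,407, -2(139/141/145)
208 509,371, 55(62/59/60) 507,359, 61(29/28/26) 521,364, 50(20/15/15) 570,408,  0(145/149/151) 573,400,  0(171/176/181)
209 510,374, 49(75/72/71) 509,363, 54(41/39/37) 509,352, 58(27/22/22) 561,399,  3(116/116/119) 575,403, -6(171/175/179)
210 511,376, 43(65/63/62) 509,364, 49(49/48/45) 512,356, 50(23/21/22) 526,361, 38(99/99/98) 563,391,  1(186/189/191)
211 -470,-740,1180(68/69/68) 508,363, 45(61/59/60) 518,364, 38(25/21/21) 519,355, 41(85/83/83) 541,368, 20(138/144/155)
212 538,410,  0(75/74/75) 512,369, 36(70/69/66) 510,356, 42(14/14/12) 523,359, 32(48/44/39) 538,366, 18(39/57/94)
213 543,416, -9(80/82/82) 509,366, 34(74/71/70) 511,358, 36(13/8/5) 524,362, 25(50/53/59) 531,360, 21(28/50/90)
214 535,408, -5(96/98/100) 507,365, 31(84/80/81) 510,358, 32(43/44/46) 520,359, 25(48/52/67) 537,366, 10(25/40/74)
215 513,384, 15(75/78/83) 515,376, 16(59/62/67) 522
[... 298 characters left out ...]
74, 13(27/39/67) 502,364, 16(20/21/43) 519,373,  0(11/23/44) 525,368, -1(20/26/38) 527,359,  1(154/157/158)
219 496,368, 14(19/34/57) 503,366, 10(11/22/39) 521,376, -6(32/38/50) 521,364, -1(79/81/84) 523,357,  0(173/177/179)
220 495,368, 10(14/24/49) 508,373,  0(43/48/58) 513,368, -2(87/88/90) 514,358,  0(99/99/101) 521,355, -2(158/162/167)
221 495,370,  4(34/38/51) 503,368,  0(85/89/90) 507,362,  0(95/97/99) 509,353,  2(94/95/100) 513,348,  1(114/116/120)
222 493,368,  2(160/164/167) 494,359,  5(86/90/90) 499,354,  4(93/94/96) 509,354, -3(89/91/93) 508,343,  2(73/76/76)
223 493,370, -2(184/189/193) 497,364, -3(157/161/165) 496,352,  1(81/83/84) 501,347,  1(79/81/83) 501,336,  5(155/159/161)
```

View pics/sc.png

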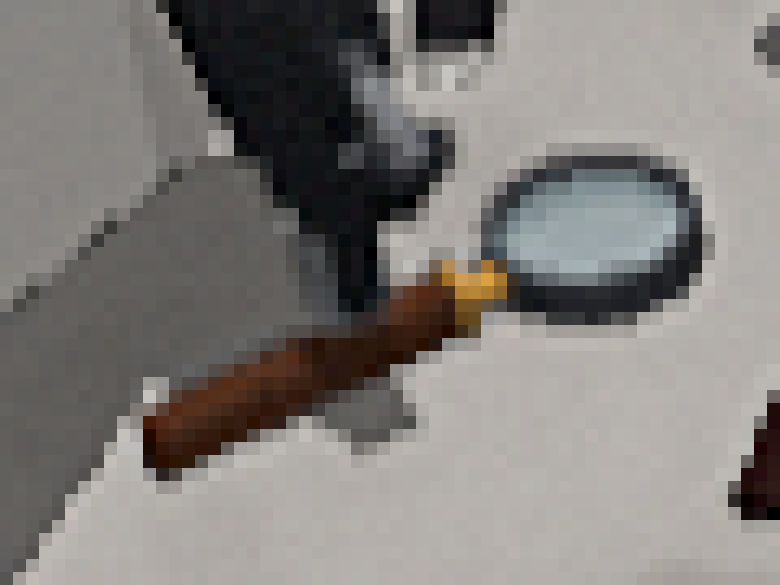

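The scene crop shows the closed fingertips ending at about (192,214), with a shadow on the handle. By depth that is z≈0.03, directly above the handle, so the tips are about 20-25 mm higher than the reading implies, while xy agrees. I'll open, descend gently and regrip.

Call:
servo_tool(moves=[[[0,0,0,0,0,0,45],[0,0,0,0,0,0,45],[0,0,0,0,0,0,45],[0,0,0,0,0,0,45],[0,0,0,0,0,6,45]]])

```text
t: 3.5
tool_pos: [0.5188, 0.373, 0.0122]
eef_rot: [0.001, 0.153, 0.988, 0.001]
force: [-0.4, 0.5, -0.2]
grip_width: 0.0387
grip_force: 0.0
```

Call:
servo_tool(moves=[[[0,0,0,0,0,5,45],[0,0,0,0,0,5,45],[0,0,0,0,0,3,45],[0,0,0,0,0,0,45],[0,0,0,0,0,0,45]]])

```text
t: 4.0
tool_pos: [0.5181, 0.3725, -0.0015]
eef_rot: [-0.0, 0.153, 0.988, 0.0]
force: [-0.0, -0.0, 0.3]
grip_width: 0.0383
grip_force: 0.0
```

Call:
servo_tool(moves=[[[0,0,0,0,0,0,30],[0,0,0,0,0,0,20],[0,0,0,0,0,0,10],[0,0,0,0,0,0,0],[0,0,0,0,0,0,0]]], newtons=40)

```text
t: 4.5
tool_pos: [0.5185, 0.373, -0.0009]
eef_rot: [0.0, 0.153, 0.988, 0.001]
force: [0.7, 0.5, 3.3]
grip_width: 0.0128
grip_force: 41.2
```

Call:
servo_tool(moves=[[[0,0,0,0,0,0,0],[0,0,0,0,0,0,0]]])

```text
t: 4.7
tool_pos: [0.5186, 0.373, -0.0008]
eef_rot: [0.0, 0.153, 0.988, 0.001]
force: [0.1, 0.6, 3.2]
grip_width: 0.013
grip_force: 41.4
```

Handle gripped (13 mm, 41 N). Lifting.

Call:
servo_tool(moves=[[[0,0,0,0,0,-10,0],[0,0,0,0,0,-25,0],[0,0,0,0,0,-35,0],[0,0,0,0,0,-35,0],[0,0,0,0,0,-20,0]]])

```text
t: 5.2
tool_pos: [0.5188, 0.3725, 0.1264]
eef_rot: [0.001, 0.153, 0.988, 0.001]
force: [-0.1, 0.8, -1.5]
grip_width: 0.013
grip_force: 40.7
```

```bash
python3 go.py .41 .20 .14 -17.5; python3 - <<'E'
from h import *
t,d=snap('top'); g=cv2.cvtColor(t,cv2.COLOR_BGR2HSV)
s,d2=snap('scene')
o=np.hstack([cv2.resize(t[190:290,100:200],None,fx=4,fy=4,interpolation=cv2.INTER_CUBIC),cv2.resize(s[135:235,150:250],None,fx=4,fy=4,interpolation=cv2.INTER_CUBIC)])
cv2.imwrite('pics/lift.png',o)
E
```

```text
t 5.2 pos [0.5188 0.3725 0.1264] shift mm [  51.5 -197.3  -14. ] turn [ 0.0019  0.0015 -0.0018] F [-0.1  0.8 -1.5] w 0.013024058496889925 g 40.72925806045532
```

View pics/lift.png

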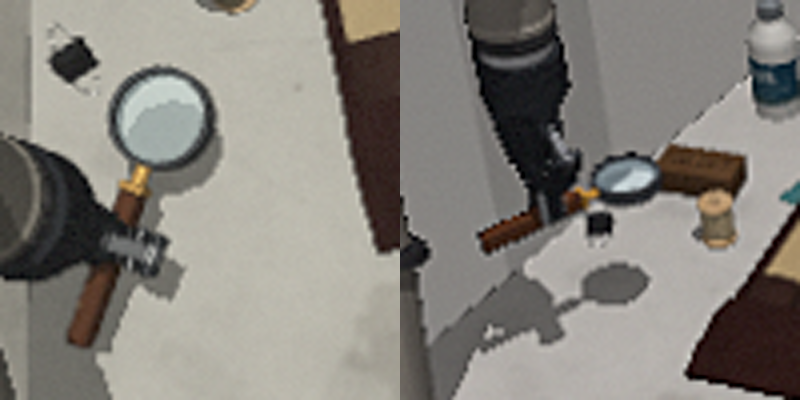

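The loupe is held level about 127 mm up: rim at crop (162,117), i.e. top pixel (140,219). Carrying it across.

Call:
servo_tool(moves=[[[0,0,0,0,-20,-15,0],[0,0,0,-1,-35,-15,0],[0,0,0,-1,-40,-15,0],[0,0,0,-1,-40,-15,0],[0,0,0,-1,-40,-14,0]]])

```text
t: 5.8
tool_pos: [0.4672, 0.2022, 0.1961]
eef_rot: [-0.001, 0.153, 0.988, -0.001]
force: [0.6, -0.7, -0.6]
grip_width: 0.0129
grip_force: 40.7
```

Call:
servo_tool(moves=[[[0,0,0,-1,-40,0,0],[0,0,0,-1,-40,0,0],[0,0,0,-1,-40,0,0],[0,0,0,-1,-40,0,0],[0,0,0,-1,-40,0,0]]])

```text
t: 6.3
tool_pos: [0.4112, 0.0105, 0.1959]
eef_rot: [-0.002, 0.153, 0.988, -0.001]
force: [1.0, -0.6, -0.6]
grip_width: 0.0131
grip_force: 40.7
```

```bash
python3 go.py .407 -.327 .20 -17.5
```

```text
t 6.3 pos [0.4112 0.0105 0.1959] shift mm [ -97.9 -323.1   -3.9] turn [-0.0018 -0.003  -0.0012] F [ 1.  -0.6 -0.6] w 0.013057190812974306 g 40.72407782077789
```

Call:
servo_tool(moves=[[[0,0,0,-12,-41,0,0],[0,0,0,-12,-41,0,0],[0,0,0,-12,-41,0,0],[0,0,0,-12,-41,0,0],[0,0,0,-12,-41,0,0]]])

```text
t: 6.8
tool_pos: [0.407, -0.2023, 0.1961]
eef_rot: [-0.001, 0.153, 0.988, 0.0]
force: [0.7, 0.4, -1.2]
grip_width: 0.0128
grip_force: 40.7
```

Call:
servo_tool(moves=[[[0,0,0,-12,-40,0,0],[0,0,0,-12,-38,0,0],[0,0,0,-8,-25,0,0],[0,0,0,0,0,0,0],[0,0,0,0,0,0,0]]])

```text
t: 7.3
tool_pos: [0.4068, -0.3086, 0.1959]
eef_rot: [-0.002, 0.154, 0.988, 0.001]
force: [0.2, 0.5, -0.6]
grip_width: 0.0128
grip_force: 40.7
```

```bash
python3 go.py .407 -.327 .088 -17.5;  python3 - <<'E'
from h import *
t,d=snap('top'); s,d2=snap('scene')
dark=(t.max(2)<95).astype(np.uint8)
o=np.hstack([cv2.resize(t[210:310,330:450],None,fx=3.3,fy=3.3,interpolation=cv2.INTER_CUBIC),cv2.resize(s[220:320,295:415],None,fx=3.3,fy=3.3,interpolation=cv2.INTER_CUBIC)])
cv2.imwrite('pics/over.png',o)
E
```

```text
t 7.3 pos [ 0.4068 -0.3086  0.1959] shift mm [ -6.2 -17.5 107.9] turn [ 0.0005 -0.0038 -0.0029] F [ 0.2  0.5 -0.6] w 0.012785323765799009 g 40.678537487983704
```

View pics/over.png

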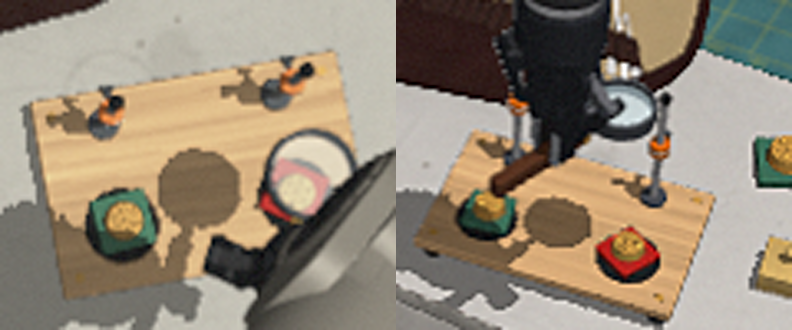

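The top view shows the rim over the red stamp, with both stamps and posts untouched. The scene view shows the loupe level. I'll start descending and measure the stamp more finely from the first pictures.

Call:
servo_tool(moves=[[[0,0,0,-3,-9,20,0],[0,0,0,-3,-9,25,0],[0,0,0,0,0,25,0],[0,0,0,0,0,20,0],[0,0,0,0,0,0,0]]])

```text
t: 7.9
tool_pos: [0.4068, -0.3248, 0.1048]
eef_rot: [-0.003, 0.152, 0.988, 0.002]
force: [-0.3, 0.4, -0.5]
grip_width: 0.0129
grip_force: 40.7
```

```bash
python3 - <<'E'
from h import *
def C(n,mask,box,z,lab):
    x0,y0,x1,y1=box;m=np.zeros(mask.shape,np.uint8);m[y0:y1,x0:x1]=mask[y0:y1,x0:x1]
    k,l,s,c=cv2.connectedComponentsWithStats(m);i=1+s[1:,4].argmax()
    cn=max(cv2.findContours((l==i).astype(np.uint8),cv2.RETR_EXTERNAL,cv2.CHAIN_APPROX_NONE)[0],key=len)
    h=cv2.convexHull(cn);r=cv2.moments(h);u=[r['m10']/r['m00'],r['m01']/r['m00']]
    print(n,lab,s[i],np.round(u,2),onz(n,[u],z)[0].round(4))
B={'top':(398,250,442,292),'scene':(343,278,388,314)}
for n in B:
    im=cv2.imread('pics/%s0.png'%n);h=cv2.cvtColor(im,cv2.COLOR_BGR2HSV).astype(int);H,S,V=h[...,0],h[...,1],h[...,2]
    brass=(H>12)&(H<30)&(S>150)&(V>110); red=((H<7)|(H>172))&(S>150)&(V>60); blk=(V<75)
    C(n,brass,B[n],.042,'brass');C(n,red|brass,B[n],.035,'base');C(n,blk|red|brass,B[n],.029,'bay')
# depth + collar on current image
s,d=load('scene');P=[]
for v in range(258,272):
    for u in range(370,381):
        b,g,r=map(int,s[v,u])
        if r-b>110 and g<150: P.append([*byd('scene',[[u,v]],[d[v,u]])[0],v])
P=np.array(P);print(len(P));print(np.round(P[np.argsort(P[:,3])],3).tolist())
E
python3 go.py .407 -.327 .088 -17.5
```

```text
t 7.9 pos [ 0.4068 -0.3248  0.1048] shift mm [-0.9 -2.1 16.8] turn [ 0.0024 -0.0065  0.0009] F [-0.3  0.4 -0.5] w 0.012921523972868571 g 40.65158307552338Traceback (most recent call last):
  File "<stdin>", line 12, in <module>
  File "<stdin>", line 6, in C
ZeroDivisionError: float division by zero
```

```bash
cat > st.py <<'E'
from h import *
def C(n,mask,box,z,lab):
    x0,y0,x1,y1=box;m=np.zeros(mask.shape,np.uint8);m[y0:y1,x0:x1]=mask[y0:y1,x0:x1]
    p=cv2.findNonZero(m)
    if p is None or len(p)<8: print(n,lab,'none');return
    h=cv2.convexHull(p);r=cv2.moments(h);u=[r['m10']/r['m00'],r['m01']/r['m00']]
    print(n,lab,len(p),cv2.boundingRect(p),np.round(u,2),onz(n,[u],z)[0].round(4))
B={'top':(404,254,434,284),'scene':(352,286,379,308)}
for n in B:
    im=cv2.imread('pics/%s0.png'%n);h=cv2.cvtColor(im,cv2.COLOR_BGR2HSV).astype(int);H,S,V=h[...,0],h[...,1],h[...,2]
    brass=(H>10)&(H<30)&(S>150)&(V>90); red=((H<7)|(H>172))&(S>150)&(V>60); blk=(V<75)
    C(n,brass,(409,259,429,278) if n=='top' else (357,289,374,301),.042,'brass');C(n,red,B[n],.035,'base');C(n,blk|red,B[n],.029,'bay')
s,d=load('scene');P=[]
for v in range(258,272):
    for u in range(370,381):
        b,g,r=map(int,s[v,u])
        if r-b>110 and g<150: P.append([*byd('scene',[[u,v]],[d[v,u]])[0],u,v])
P=np.array(P);print(len(P));print(np.round(P,3).tolist())
E
python3 st.py
```

```text
top brass none
top base 178 (409, 258, 21, 21) [418.84 268.1 ] [ 0.4835 -0.3512  0.035 ]
top bay 253 (408, 258, 22, 22) [418.91 268.67] [ 0.4825 -0.3525  0.029 ]
scene brass 68 (360, 290, 10, 9) [364.72 294.28] [ 0.4831 -0.3556  0.042 ]
scene base 95 (356, 289, 19, 15) [364.83 295.97] [ 0.483  -0.3567  0.035 ]
scene bay 155 (356, 289, 19, 17) [364.89 297.49] [ 0.4826 -0.3576  0.029 ]
15
[[0.569, -0.349, 0.104, 377.0, 262.0], [0.555, -0.339, 0.106, 372.0, 263.0], [0.56, -0.34, 0.103, 373.0, 263.0], [0.567, -0.347, 0.1, 376.0, 263.0], [0.564, -0.351, 0.105, 377.0, 263.0], [0.555, -0.339, 0.102, 372.0, 264.0], [0.555, -0.342, 0.104, 373.0, 264.0], [0.554, -0.346, 0.106, 374.0, 264.0], [0.559, -0.347, 0.103, 375.0, 264.0], [0.56, -0.35, 0.103, 376.0, 264.0], [0.563, -0.352, 0.102, 377.0, 264.0], [0.555, -0.343, 0.099, 373.0, 265.0], [0.556, -0.346, 0.1, 374.0, 265.0], [0.557, -0.348, 0.101, 375.0, 265.0], [0.56, -0.35, 0.099, 376.0, 265.0]]
```

```bash
cat > rim.py <<'E'
from h import *
import sys
o=[]
for n in('top','scene'):
    im,d=snap(n); h,w=d.shape; vv,uu=np.mgrid[:h,:w]
    P=byd(n,np.c_[uu.ravel(),vv.ravel()],d.ravel()).reshape(h,w,3)
    m=(np.hypot(P[...,0]-.483,P[...,1]+.354)<.05)&(P[...,2]>.08)&(P[...,2]<.14)&(P[...,0]>.435)
    q=P[m]; print(n,m.sum(),'mean',q.mean(0).round(4),'zmed',np.median(q[:,2]).round(4))
    if len(q)>20:
        A=np.c_[q[:,:2]-q[:,:2].mean(0),np.ones(len(q))];k=np.linalg.lstsq(A,q[:,2],rcond=None)[0];print(' tilt x,y',k[:2].round(3),'z',k[2].round(4))
    c=(425,265) if n=='top' else (365,280)
    x0,y0=c[0]-40,c[1]-36; b=im.copy(); b[m]=(b[m]*.5+np.array([255,0,255])*.5).astype(np.uint8)
    o+=[np.vstack([cv2.resize(z[y0:y0+60,x0:x0+80],None,fx=5,fy=5,interpolation=cv2.INTER_NEAREST) for z in(im,b)])]
cv2.imwrite(sys.argv[1],np.hstack(o))
E
python3 rim.py pics/rim1.png
```

```text
top 474 mean [ 0.4839 -0.345   0.1151] zmed 0.1149
 tilt x,y [0.013 0.023] z 0.1151
scene 226 mean [ 0.4861 -0.3596  0.1178] zmed 0.1175
 tilt x,y [ 0.044 -0.007] z 0.1178
```

View pics/rim1.png

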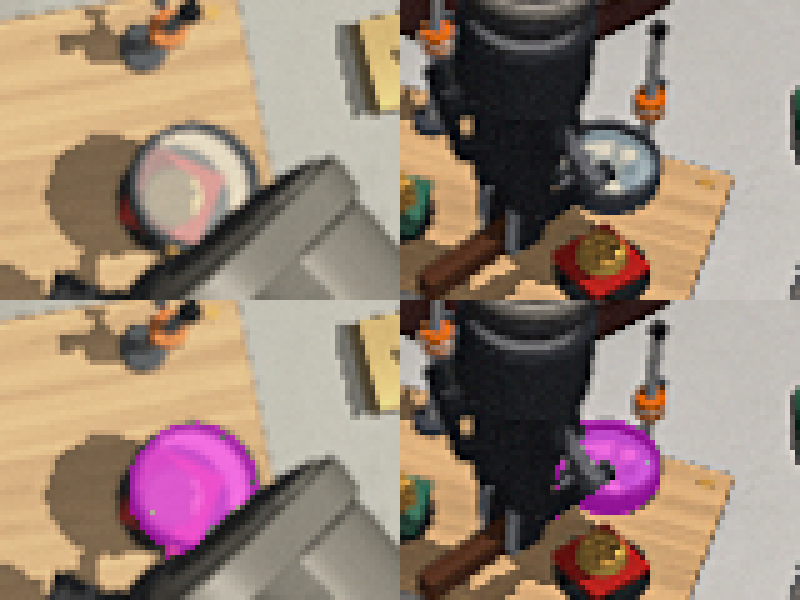

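The view shows the rim around crop (192,186) in the top view and (610,168) in the scene view. The red stamp is beneath it and slightly left in the top view. I'll fit the rim circle numerically in both cameras.

```bash
cat > fit.py <<'E'
from h import *
from scipy.optimize import least_squares
s=arm.sense(); zl=s['tool_pos'][2]+.0008+.008
print('lens z by lift',zl)
for n in('top','scene'):
    im,d=load(n); h,w=d.shape; vv,uu=np.mgrid[:h,:w]
    P=byd(n,np.c_[uu.ravel(),vv.ravel()],d.ravel()).reshape(h,w,3)
    m=((np.hypot(P[...,0]-.483,P[...,1]+.354)<.05)&(abs(P[...,2]-zl)<.022)&(P[...,0]>.435)).astype(np.uint8)
    m=cv2.morphologyEx(m,cv2.MORPH_OPEN,np.ones((2,2),np.uint8))
    c=max(cv2.findContours(m,cv2.RETR_EXTERNAL,cv2.CHAIN_APPROX_NONE)[0],key=len).reshape(-1,2)
    # keep only the side clear of the gripper
    if n=='top': keep=(c[:,1]<262)|(c[:,0]<417)
    else: keep=(c[:,0]>364)
    c=c[keep]; up=onz(n,c,zl+.008)[:,:2]; lo=onz(n,c,zl-.008)[:,:2]; 
    f=lambda x:np.minimum(np.hypot(*(up-x).T),np.hypot(*(lo-x).T))-.0308
    r=least_squares(f,[.484,-.352],loss='soft_l1',f_scale=.002);print(n,len(c),'rim centre',r.x.round(4),'rms',np.sqrt(np.mean(f(r.x)**2)).round(4))
E
python3 fit.py
```

```text
lens z by lift 0.11643778331751892
top 42 rim centre [ 0.4781 -0.3502] rms 0.0013
scene 44 rim centre [ 0.481  -0.3548] rms 0.0116
```

Call:
servo_tool(moves=[[[0,0,0,-2,0,6,0],[0,0,0,-2,0,6,0],[0,0,0,0,0,6,0],[0,0,0,0,0,0,0],[0,0,0,0,0,0,0]]])

```text
t: 8.5
tool_pos: [0.4121, -0.3292, 0.0894]
eef_rot: [-0.0, 0.153, 0.988, 0.0]
force: [-1.2, 0.3, -0.9]
grip_width: 0.013
grip_force: 40.7
```

Call:
servo_tool(moves=[[[0,0,0,0,0,0,0],[0,0,0,0,0,0,0],[0,0,0,0,0,0,0]]])

```text
t: 8.8
tool_pos: [0.4123, -0.3294, 0.0897]
eef_rot: [0.0, 0.153, 0.988, -0.0]
force: [0.2, 0.5, -1.2]
grip_width: 0.013
grip_force: 40.7
```

```bash
sed -i 's/c\[:,0\]>364/c[:,0]>372/' fit.py; python3 - <<'E'
from h import *
snap('top');snap('scene')
E
python3 fit.py; python3 go.py .411 -.327 .088 -17.5
cat > ht.py <<'E'
from h import *
# scene: vertical silhouette of rim and collar vs depth, right of gripper
im,d=load('scene')
for u in range(366,384,2): print(u,[(v,*im[v,u].tolist(),*(1e3*byd('scene',[[u,v]],[d[v,u]])[0]).round().astype(int).tolist()) for v in range(260,286) if 70<1e3*byd('scene',[[u,v]],[d[v,u]])[0][2]<130])
E
python3 - <<'E'
from h import *
for n in('top','scene'):
    im,d=load(n); h,w=d.shape; vv,uu=np.mgrid[:h,:w]
    P=byd(n,np.c_[uu.ravel(),vv.ravel()],d.ravel()).reshape(h,w,3)
    q=P[(np.hypot(P[...,0]-.483,P[...,1]+.354)<.022)&(P[...,2]>.07)&(P[...,2]<.12)]
    k=np.linalg.lstsq(np.c_[q[:,:2]-[.483,-.354],np.ones(len(q))],q[:,2],rcond=None)[0]; print(n,'glass z',np.median(q[:,2]),len(q),k)
    for lab,c in(('board',(.50,-.28)),('table',(.46,-.46))):
        b=P[np.hypot(P[...,0]-c[0],P[...,1]-c[1])<.012]; print(lab,np.median(b[:,2]).round(4),len(b))
E
```

```text
lens z by lift 0.0984370338218512
top 40 rim centre [ 0.4844 -0.3553] rms 0.0011
scene 20 rim centre [ 0.4866 -0.3587] rms 0.0008
t 8.9 pos [ 0.4124 -0.3293  0.0896] shift mm [2.  1.8 1.6] turn [ 0.0001  0.0003 -0.0013] F [-0.   0.1 -0.7] w 0.01322708400257199 g 40.682469606399536
top glass z 0.0995803824323982 225 [-0.02539406  0.00053542  0.09981127]
board 0.0256 65
table nan 0
scene glass z 0.10140225891804433 63 [-0.03370399  0.0186635   0.10162474]
board -0.7996 20
table -0.0022 66
  return _methods._mean(a, axis=axis, dtype=dtype,
  ret = ret.dtype.type(ret / rcount)
```

```bash
python3 - <<'E'
from h import *
im=cv2.imread('pics/scene0.png').astype(int)
print('rows R-B, u=371..379')
for v in range(257,271): print(v,(im[v,371:380,2]-im[v,371:380,0]).tolist())
t,d=load('top'); 
for v in range(226,244):
    for u in range(400,424):
        b,g,r=map(int,t[v,u])
        if r-b>105 and g<r*.62: print('top',u,v,byd('top',[[u,v]],[d[v,u]])[0].round(4),t[v,u])
E
```

```text
rows R-B, u=371..379
257 [8, 9, 8, 4, 1, 2, 9, 7, 9]
258 [9, 11, 11, 7, 0, 4, 9, 7, 6]
259 [8, 9, 12, 4, 2, -1, 0, 8, 10]
260 [6, 5, 4, 1, -4, -9, -15, 1, 8]
261 [1, 27, 46, 6, -14, 62, 51, -2, 5]
262 [31, 53, 81, -6, -30, 104, 160, 9, 3]
263 [14, 158, 219, 55, 45, 172, 218, 20, 2]
264 [11, 108, 207, 192, 195, 212, 198, 15, -1]
265 [6, 48, 112, 153, 166, 143, 77, 5, 3]
266 [25, 46, 20, 46, 60, 62, 60, 10, 6]
267 [6, 53, 93, 89, 95, 105, 41, 11, 7]
268 [5, 6, 11, 35, 42, 9, 6, 8, 8]
269 [8, 7, -1, -2, 3, 4, 6, 8, 8]
270 [10, 8, 2, -1, 8, 10, 8, 9, 9]
top 417 231 [ 0.5714 -0.337   0.0982] [ 66 123 211]
top 416 232 [ 0.5683 -0.3338  0.1019] [ 58 113 203]
top 417 232 [ 0.5684 -0.3364  0.1013] [ 72 132 228]
top 418 232 [ 0.5684 -0.3389  0.1011] [ 70 122 199]
top 416 235 [ 0.561  -0.3339  0.1005] [ 58 107 182]
top 415 236 [ 0.5581 -0.3309  0.1032] [ 56 102 169]
top 419 236 [ 0.5582 -0.3409  0.1025] [ 79 136 220]
top 416 237 [ 0.5557 -0.3335  0.1021] [ 65 115 188]
top 417 237 [ 0.5553 -0.3354  0.1052] [ 76 141 228]
top 418 237 [ 0.5557 -0.3385  0.1019] [ 78 142 231]
```

Call:
servo_tool(moves=[[[0,0,0,3,2,2.5,0],[0,0,0,0,0,0,0],[0,0,0,0,0,0,0],[0,0,0,0,0,0,0],[0,0,0,0,0,0,0]]])

```text
t: 9.4
tool_pos: [0.4101, -0.3265, 0.0871]
eef_rot: [0.0, 0.153, 0.988, 0.0]
force: [0.4, -0.1, -1.0]
grip_width: 0.0126
grip_force: 40.7
```

Call:
servo_tool(moves=[[[0,0,0,0,0,0,0],[0,0,0,0,0,0,0],[0,0,0,0,0,0,0]]])

```text
t: 9.7
tool_pos: [0.41, -0.3265, 0.087]
eef_rot: [0.0, 0.153, 0.988, 0.0]
force: [0.1, -0.0, -1.9]
grip_width: 0.0128
grip_force: 40.7
```

```bash
python3 - <<'E'
from h import *
snap('top');snap('scene')
E
python3 fit.py; python3 go.py .411 -.327 .0872 -17.5
```

```text
lens z by lift 0.09581403018029888
top 40 rim centre [ 0.4819 -0.3523] rms 0.001
scene 17 rim centre [ 0.4845 -0.356 ] rms 0.0008
t 9.8 pos [ 0.41   -0.3265  0.087 ] shift mm [-1.1 -0.2 -0.2] turn [ 0.0001  0.     -0.0013] F [-0.3 -0.  -2.4] w 0.012856436685308587 g 40.683027505874634
```

```bash
python3 -c "
from rig import arm
print(arm.job_done())"
```

```text
the job is handed in; nothing more can be done
None
```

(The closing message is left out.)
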